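Release the loading shuttle's left-hand lock screw and draw the shuttle out

ROBOT

A 6-joint arm with a two-finger parallel gripper is mounted at the origin on a cart in front of the work surface, level with it; the furniture and walls round the work are solid. World frame = base frame: x ahead of the robot, y to its left, z up, the work surface at z = 0. Lengths are in mm, angles in rad, forces in N, time in s.
With the tool pointing down it reaches from about 350 to 875 mm from the base axis. Payload 4.2 kg.
Tool frame: the origin (TCP) lies midway between the tips of the shut fingers; the grasp point (between the pads) lies 19 mm behind it; x points along the fingers, y is the direction in which the jaws open and shut, and the axes are right-handed (so a half turn about x gives the same grasp; the last joint's range is limited). The gripper opens to 85 mm and grips with 20 to 120 N. Pads are 22 mm wide; open, the fingers measure 114 mm over their backs; the gripper's body (76 mm by 85 mm) begins 54 mm behind the grasp point. The pads swing forward as they close: fully open they stand 13 mm farther back than shut.
Start: joints at [1.492, 0.385, 0.008, 0, -1.194, -0.259], TCP at [207.1, 589.668, 231.312] pointing down, gripper open.
Joint ranges: [-3.14, 3.14], [-1.21, 2.06], [-1.07, 1.41], [-3.16, 2.05], [-2.99, -0.16], [-3.1, 3.1]. Speed limits (rad/s): [2.79, 2.79, 3.14, 3.14, 3.14, 3.14].

INTERFACE

Orientations are given as a unit quaternion [x, y, z, w].
In Python, from bench import readout, imaging, arm gives the robot as it stands.
- The arm moves only by the tool arm_command, never from a script. Its argument "increments" is a list of rows, each a list of 3 entries, a list of its own where there are three numbers: the turn, a rotation vector about the world's x, y, z in degrees, then the shift along the world's x, y, z in mm, then the closure, from 0 (fully open) to 1 (shut). In form: [[[ax, ay, az], [tx, ty, tz], fingers], ...]. A call has exactly 5 rows; each row is the pose to reach, as a shift and turn from the pose measured when the call began; what a row does not reach only later rows make up. A row lasts 1/10 s, in which the tool goes at most 50 mm and 8.59 degrees, less where a joint would pass 70% of its speed; a pose out of reach is approached as far as the arm can. A call with a gripper value outside its range is refused whole. The fingers move at their own pace and stop on an object; the grip force is fixed at half the most. Time passes only in rows, so rows that repeat a pose let the fingers close, or fill a call up. It gives the time, the measured TCP pose, the force and the opening at its end, in the units of the state.
- readout.read_state(): the state, without advancing time (a new reading comes with each control period).
- imaging.get_image(name): name is "side" or "top" or "wrist"; returns (picture, depth): 420x560x3 uint8, blue, green, red; 420x560 float32, mm along the optical axis (not along the pixel's ray), 0 where there is no reading.
- imaging.camera_info(name): a dict with "vfov" (degrees; the focal length in pixels is half the picture's height over the tangent of half this angle, whatever the lens; pixels are square), "cx", "cy" (the principal point, pixels), "eye" and "rotation" of the camera in the world; the wrist camera has in their place "T_tool_cam" (4x4, takes a point from camera to tool coordinates, whose origin is the TCP and whose axes are the tool frame's). Camera axes: x right, y down, z forward; pixel columns grow to the right and rows downward; lengths in mm; the calibration is good to about 2 mm. A picture is of the moment at which its call begins: read the wrist's pose just before it. camera_info takes no time and is no camera call.
- arm.job_done(): hands the job in, once; it reports no verdict.
The state is a dict: "clock": time; "joints": joint angles; "joint_vel": joint speeds; "joint_efforts": joint torques, N m; "position": TCP position; "ee_rot": TCP orientation; "contact_force": force on the tool from outside, world axes, zero at the start; "wrist_torque": the same for the moment, N m; "gripper_width": finger opening in mm.
Only numpy, scipy, OpenCV 4.12 (cv2) and the standard library are available. Lean on these libraries where they do the work, as an engineer would, in place of code of your own. Each camera call takes 0.05 s, during which the arm holds its last target. There are 200 camera calls.

TASK

The lock screw over the blue loading shuttle has a left-hand thread: push its lever round clockwise (seen from above) to unscrew it until the white line on its hub points at the red engraved mark on the dial, and leave it there; never screw it down to its bottom stop. Then draw the shuttle out by its upright post until it rests against the red front stop, with the tag plate still lying in its nest. Leave the other things alone, and let go at the end.

Things in the scene. Friction and masses are not known exactly. Their poses are not given: they have to be found in the camera images.
- fixture: fixed aluminium base plate 240x124x10 mm with dark guide rails along x and, across it at x = +75 mm, a grey bridge (26 mm in x, y = -60 to +60 mm, top 56 mm above the bench) that carries the lock screw through a steel dial (66 mm across, top 59 mm up). Origin: on the bench, midway in y; +x points away from the robot along the slide, +y left, z up.
- front_stop (a point): middle of the shuttle-side face of the red front stop, the bar across the plate's end nearer the robot (fixture x = -110 mm), 16 mm above the bench.
- dial_mark (a point): the red engraved release mark on the steel dial, 27 mm to the right (fixture -y) of the screw's axis, 59 mm above the bench. A black curved arrow engraved on the far and left side of the dial shows the unscrewing direction, clockwise.
- screw_axis (a point): fixed point on the vertical axis of the lock screw, 78 mm above the bench: the height of the lever bar when the screw is fully down. Dark hub 28 mm across on a skirt 40 mm across; hub top 90 mm above the bench when fully down, 102 mm at the mark. A white radial line on the hub top and skirt lies opposite the lever.
- lock_lever (a joint): turn in rad, growing clockwise seen from above: 0 = screwed down to the stop, starts at 0.25 to 0.7, 3.0 = white line at the red mark (lever points to fixture +y), 3.6 = upper stop. Lever direction in the fixture frame, counter-clockwise from +x: pi/2 + 3.0 - value. It rises 4 mm per rad, takes about 0.12 N m and stays put. From 2.0 on the screw's nose is clear of the shuttle.
- lever_ball (a point): centre of the black ball (19 mm) at the end of the lever, 70 mm from the screw's axis; the lever is a level steel bar 10 mm thick from hub to ball at the ball's height. It starts pointing to the right and a little towards the robot, and swings clockwise past the front to the left.
- shuttle: loose blue plate 140x62x12 mm, 0.3 to 0.55 kg, lying on the base plate between the rails. Origin: centre of its underside; x as the fixture's. Locked position: fixture x = +20 mm; against the red front stop: fixture x = -40 mm (60 mm of travel towards the robot).
- shuttle_post (a point): point on the axis of the upright steel post (12 mm thick; black head 18 mm across from 54 to 65 mm above the shuttle's underside), 58 mm in front of the shuttle's origin; the point is 50 mm above the bench. The post can be hooked from behind (its +x side); it ends 60 mm nearer the robot.
- tag: loose white tag plate with a dark face, 25x60x9 mm, its 60 mm along the slide, lying in the shuttle's nest (ribs 4 mm high) 8 mm in front of the shuttle's origin, its underside 12 mm above the shuttle's underside. Origin: centre of its underside.
- parts_tray: small blue tray, 94x127x29 mm, bystander
- screwdriver_yellow: yellow-handled screwdriver, 177 mm long, bystander
- part_bush: cream round bush with a bore, 24 mm across, 25 mm high, bystander
- part_flange: light grey turned flange, 62 mm across, 21 mm high, bystander
Mind the look-alikes: they are no part of the job. Leave any purple look-alike of the tag alone.

How it is judged (in metres and radians):
On the way:
1. the lever has been turned clockwise to the mark, within 0.25 rad, while the shuttle is still in its locked position (within 5 mm) with the tag in its nest (value of joint lock_lever between 2.75 and 3.25 rad and x of shuttle in the frame of fixture above 0.015 m and x of tag in the frame of shuttle between -0.014 and -0.002 m and y of tag in the frame of shuttle between -0.006 and 0.006 m and z of tag in the frame of shuttle between 0.009 and 0.016 m), for 0.2 s.
At the end, for the whole second after the job is handed in: The lever stands at the red mark (3.0 rad, within 0.25), the shuttle rests on the base between the rails and within 4 mm of the front stop, and the tag plate lies in its nest (within 6 mm); all are at rest (value of joint lock_lever between 2.75 and 3.25 rad and x of shuttle in the frame of fixture below -0.036 m and y of shuttle in the frame of fixture between -0.004 and 0.004 m and z of shuttle in the frame of fixture between 0.007 and 0.014 m and x of tag in the frame of shuttle between -0.014 and -0.002 m and y of tag in the frame of shuttle between -0.006 and 0.006 m and z of tag in the frame of shuttle between 0.009 and 0.016 m and linear speed of each of shuttle, tag below 0.01 m/s); the robot touches nothing.
It fails at once if the lock screw is screwed down to its bottom stop (value of joint lock_lever below 0.03 rad).
It fails at once if a bystander (blue tray, yellow screwdriver, cream bush, flange) is moved more than 30 mm (distance of any of parts_tray, screwdriver_yellow, part_bush, part_flange from where it was at the start of the episode above 0.03 m).
It also fails if it takes over 45 s, if anything falls off the work surface, if the arm or the gripper's body presses on something with over 40 N, if the wrist force passes 120 N, or if a joint passes its speed limit or range.

## Working session

There is one attempt and no reset: what is moved stays moved. The work goes in short steps, Python scripts to look and compute and a tool call to move; the robot and the scene stay as the last step left them, time stands still between calls to the robot, and variables do not carry over. Pictures are saved under pics/ and viewed, about 8 in all and at most 12, crops included, and the job is handed in when it is done.

Besides the shell and the picture viewer there is one more tool, called after "Request:" by a JSON object that holds its "name" and its "arguments". arm_command: Moves the arm, as the interface text tells. Its arguments: {"type":"object","properties":{"increments":{"type":"array","items":{"type":"array"}}},"required":["increments"]}

```bash
mkdir -p pics
cat > h.py <<'E'
import numpy as np, cv2
from scipy.spatial.transform import Rotation as R
from bench import readout, imaging, arm
def cam(name, st=None):
    c=imaging.camera_info(name)
    f=210/np.tan(np.radians(c["vfov"])/2)
    if name=="wrist":
        T=np.eye(4);T[:3,:3]=R.from_quat(st["ee_rot"]).as_matrix();T[:3,3]=st["position"]
        M=T@np.array(c["T_tool_cam"]);return f,c["cx"],c["cy"],M[:3,3],M[:3,:3]
    return f,c["cx"],c["cy"],np.array(c["eye"]),np.array(c["rotation"]).reshape(3,3)
def ray(C,u,v):
    f,cx,cy,e,r=C;return e,r@np.array([(u-cx)/f,(v-cy)/f,1])
def plane(C,u,v,z):
    e,d=ray(C,u,v);return e+d*(z-e[2])/d[2]
def dep(C,u,v,D):
    e,d=ray(C,u,v);return e+d*D[int(v),int(u)]
def proj(C,p):
    f,cx,cy,e,r=C;q=r.T@(np.asarray(p)-e);return cx+f*q[0]/q[2],cy+f*q[1]/q[2]
E
python3 - <<'E'
from h import *
np.set_printoptions(precision=3,suppress=True)
st=readout.read_state();print(st["clock"],st["position"],st["ee_rot"],st["gripper_width"])
for n in("top","side"):
    i,d=imaging.get_image(n);cv2.imwrite(f"pics/{n}0.png",i);np.savez(f"pics/{n}0.npz",i=i,d=d)
    c=imaging.camera_info(n);print({k:c[k] for k in c})
E
```

```text
0.0 [206.915 589.143 230.217] [-0.697  0.12   0.697  0.118] 85.74859259869663
{'vfov': 54.379773119859145, 'cx': 277.97384910127323, 'cy': 204.92753506383372, 'eye': array([495.409,  78.206, 979.311]), 'rotation': array([-0.704,  0.708, -0.04 ,  0.035])}
{'vfov': 54.76885416968588, 'cx': 283.0534114361565, 'cy': 211.57080293796378, 'eye': array([ 400.091, -623.793,  708.532]), 'rotation': array([ 0.907, -0.094,  0.048, -0.408])}
```

View pics/top0.png

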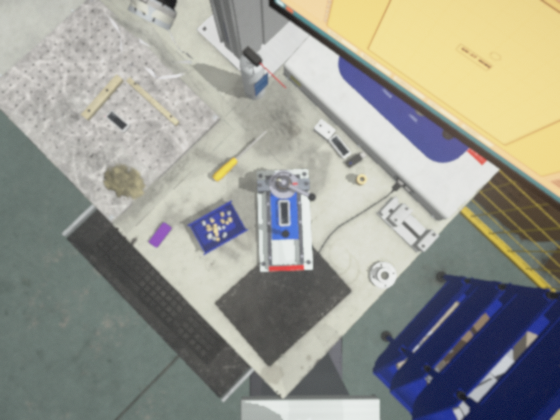

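View pics/side0.png

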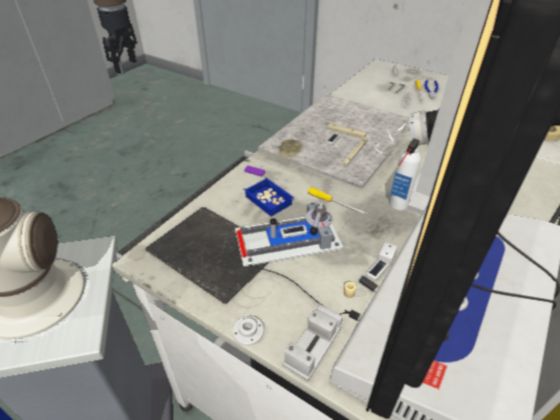

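The top view shows the fixture at about (285,220), the red stop at (287,268), the screw near (285,183), the tray at (218,227), and the screwdriver at (235,160). The side view agrees. Next I'll enlarge the fixture.

```bash
sed -i 's/np.array(c\["rotation"\]).reshape(3,3)/R.from_quat(c["rotation"]).as_matrix()/' h.py
python3 - <<'E'
from h import *
np.set_printoptions(precision=1,suppress=True)
a=np.load("pics/top0.npz")["i"][160:280,235:335];b=np.load("pics/side0.npz")["i"][190:270,225:350]
a=cv2.resize(a,None,fx=4,fy=4,interpolation=2);b=cv2.resize(b,None,fx=3.2,fy=3.2,interpolation=2)
o=np.zeros((480,800,3),np.uint8);o[:480,:400]=a;o[:256,400:800]=b;cv2.imwrite("pics/z0.png",o)
for n in("top","side"):
    z=np.load(f"pics/{n}0.npz");C=cam(n);h=cv2.cvtColor(z["i"],cv2.COLOR_BGR2HSV)
    m=(((h[...,0]<8)|(h[...,0]>172))&(h[...,1]>130)&(h[...,2]>80)).astype(np.uint8)
    k,l,s,c=cv2.connectedComponentsWithStats(m)
    for j in range(1,k):
        if s[j,4]>15: print(n,s[j],c[j],plane(C,*c[j],22),dep(C,*c[j],z["d"]))
E
```

```text
top [469 150  16  13  56] [477.5 156.9] [ 709.8 -407.5   22. ] [ 692.4 -368.    99.8]
top [270 266  33   5 137] [286.1 268.1] [449.8  53.   22. ] [449.7  52.9  20.4]
side [237 230  10  27 121] [241.2 243.1] [449.6  43.4  22. ] [449.7  44.6  20.7]
side [422 361  24  27 304] [433.8 374.6] [ 738.5 -344.1   22. ] [ 700.7 -375.3   98.7]
```

View pics/z0.png

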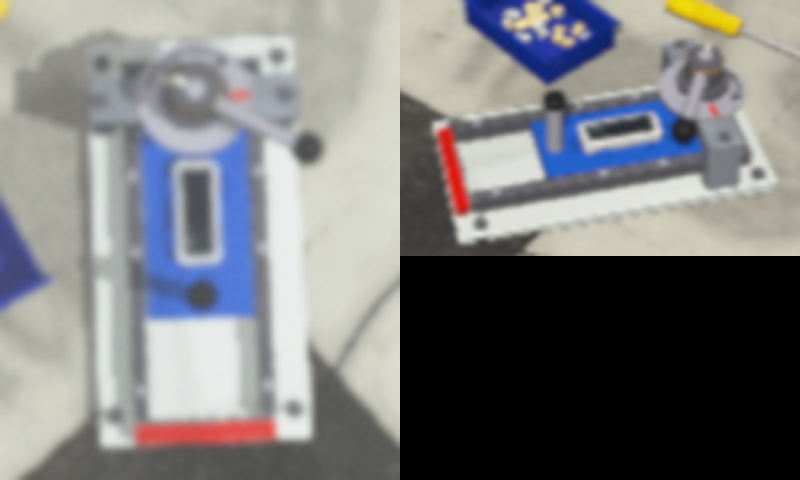

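The zoom shows the post head at top pixel (285.5,233.8), the ball at (312,197), the hub at (284,183), and the lever pointing right and slightly towards the robot. In the side crop, the ball is at (684,131) and the head at (555,101).

Run:
```python
from h import *
np.set_printoptions(precision=1,suppress=True)
T=cam("top");S=cam("side");zt=np.load("pics/top0.npz")["d"];zs=np.load("pics/side0.npz")["d"]
t=lambda u,v:(235+u/4-.4,160+v/4-.4); s=lambda u,v:(225+(u-400)/3.2-.4,190+v/3.2-.4)
def tri(p,q):
    e1,d1=ray(T,*p);e2,d2=ray(S,*q);A=np.c_[d1,-d2];k=np.linalg.lstsq(A,e2-e1,rcond=None)[0]
    a,b=e1+d1*k[0],e2+d2*k[1];return (a+b)/2,np.linalg.norm(a-b)
for n,a,b,z in(("ball",(308,149),(684,131),80),("head",(202,295),(555,101),75),("hub",(195,93),(711,52),92),("red",(205,433),(453,170),20)):
    print(n,tri(t(*a),s(*b)),"plane",plane(T,*t(*a),z),plane(S,*s(*b),z),dep(T,*t(*a),zt))
c=np.array([plane(T,*t(*p),10) for p in((98,448),(312,438),(88,42),(290,38))]);print(c,c.mean(0))
ax=(c[2]+c[3]-c[0]-c[1]);print("yaw",np.degrees(np.arctan2(ax[1],ax[0])), np.linalg.norm(ax)/2)
st=readout.read_state();print(R.from_quat(st["ee_rot"]).as_matrix())
```

```text
ball (array([608.6,  -3.8,  77. ]), np.float64(0.33976352163378865)) plane [608.4  -3.5  80. ] [607.5  -6.7  80. ] [607.3  -2.7  88.9]
head (array([528.4,  55.6,  66.4]), np.float64(0.22706182904839955)) plane [528.2  55.8  75. ] [526.5  46.6  75. ] [528.2  55.8  73.7]
hub (array([641.7,  58.4,  91.1]), np.float64(6.574067525208599)) plane [638.2  59.1  92. ] [644.7  57.4  92. ] [637.9  59.2  94.4]
red (array([450. ,  53.2,  13.2]), np.float64(0.3511957151277359)) plane [450.2  53.4  20. ] [449.7  46.6  20. ] [450.3  53.5  23.5]
[[441.4 115.9  10. ]
 [446.3  -9.6  10. ]
 [682.8 121.5  10. ]
 [684.6  -0.1  10. ]] [563.8  56.9  10. ]
yaw 1.7950737473272946 239.94895547471236
[[-0.  -0.3 -0.9]
 [-0.  -0.9  0.3]
 [-1.   0.  -0. ]]
```

Request:
{"name": "arm_command", "arguments": {"increments": [[[0,0,0],[30,-40,0],1],[[0,0,0],[60,-80,0],1],[[0,0,0],[90,-120,0],1],[[0,0,0],[120,-160,0],1],[[0,0,0],[150,-200,0],1]]}}

```text
clock: 0.6
position: [357.4, 387.5, 230.0]
ee_rot: [-0.697, 0.12, 0.697, 0.118]
contact_force: [0.5, 0.1, 0.6]
gripper_width: 11.9
```

Request:
{"name": "arm_command", "arguments": {"increments": [[[0,0,0],[30,-40,0],1],[[0,0,0],[60,-80,0],1],[[0,0,0],[90,-120,0],1],[[0,0,0],[120,-160,0],1],[[0,0,0],[150,-200,0],1]]}}

```text
clock: 1.1
position: [506.9, 187.1, 229.9]
ee_rot: [-0.697, 0.12, 0.697, 0.118]
contact_force: [0.6, 0.7, 0.3]
gripper_width: -0.5
```

Request:
{"name": "arm_command", "arguments": {"increments": [[[0,0,0],[30,-40,-10],1],[[0,0,0],[65,-80,-20],1],[[0,0,0],[100,-120,-30],1],[[0,0,0],[137,-160,-40],1],[[0,0,0],[137,-177,-50],1]]}}

```text
clock: 1.6
position: [646.2, 7.7, 178.7]
ee_rot: [-0.697, 0.12, 0.697, 0.118]
contact_force: [-0.0, 0.0, -0.4]
gripper_width: -0.1
```

Run:
```python
from h import *
np.set_printoptions(precision=3,suppress=True)
st=readout.read_state();i,d=imaging.get_image("wrist");cv2.imwrite("pics/w1.png",i);np.savez("pics/w1.npz",i=i,d=d)
print(st["position"],st["joints"],R.from_quat(st["ee_rot"]).as_matrix());C=cam("wrist",st)
for n,p in dict(S=(639,59,92),ball=(608.5,-4,79),post=(528,56,75),tcp=st["position"]).items(): print(n,proj(C,p))
```

```text
[646.244   7.732 178.715] [ 0.263  0.459 -0.011  0.003 -1.102  0.968] [[-0.001 -0.332 -0.943]
 [-0.003 -0.943  0.332]
 [-1.     0.003 -0.   ]]
S (np.float64(222.56769065221488), np.float64(248.26102734203045))
ball (np.float64(304.45590286344316), np.float64(250.57884439571714))
post (np.float64(271.45814059267036), np.float64(338.92265748127795))
tcp (np.float64(278.33090774785876), np.float64(270.2598040288882))
```

View pics/w1.png

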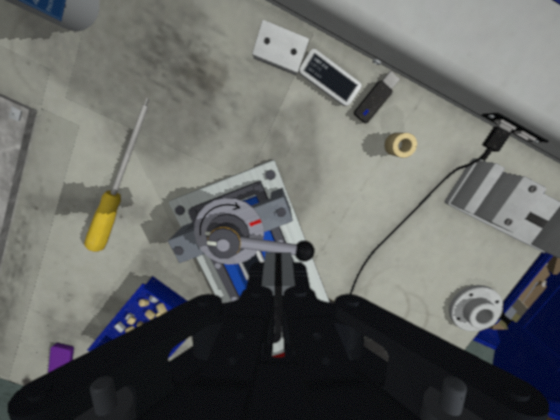

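The wrist view shows the ball at (304,250), exactly where I predicted it. The hub is at about (223,243), the red mark at (255,222) and the lever between them. I'll refine the screw axis from this.

Run:
```python
from h import *
np.set_printoptions(precision=1,suppress=True)
z=np.load("pics/w1.npz");i,d=z["i"],z["d"];st=readout.read_state();C=cam("wrist",st)
cv2.imwrite("pics/z1.png",cv2.resize(i[180:300,160:340],None,fx=4.4,fy=4.4,interpolation=2))
print("hub",plane(C,223,243,91),dep(C,223,243,d),"ball",plane(C,304.5,250.5,79),dep(C,304,250,d))
h=cv2.cvtColor(i,cv2.COLOR_BGR2HSV)
m=((h[...,0]<8)|(h[...,0]>172))&(h[...,1]>110);m[:180]=0;m[270:]=0;m[:,:200]=0;m[:,300:]=0
v,u=np.nonzero(m);print("mark",u.mean(),v.mean(),len(u),plane(C,u.mean(),v.mean(),59))
```

```text
hub [642.1  52.6  91. ] [640.7  54.   86.8] ball [607.7  -7.6  79. ] [610.8  -7.6  84.6]
mark 254.95348837209303 222.27906976744185 43 [640.8  27.4  59. ]
```

View pics/z1.png

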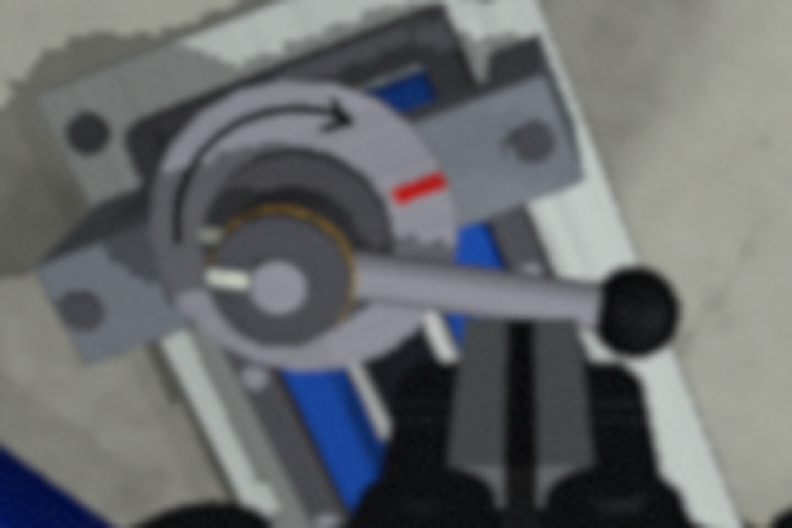

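Request:
{"name": "arm_command", "arguments": {"increments": [[[0,0,-3],[-1,0,-30],1],[[0,0,-7],[-2,0,-60],1],[[0,0,-7],[-2,0,-85],1],[[0,0,-7],[-2,0,-105],1],[[0,0,-7],[-2,0,-111],1]]}}

```text
clock: 2.15
position: [640.5, 4.1, 61.3]
ee_rot: [-0.684, 0.166, 0.692, 0.161]
contact_force: [0.0, 0.5, -0.9]
gripper_width: -0.4
```

```bash
cat > arc.py <<'E'
# finger path: r=42 along lever, 16 mm behind bar centre; lever value v
import numpy as np,sys
from bench import readout
S=np.array([639.5,56.5]);yaw=np.radians(1.8)
def P(v,off=16,r=42):
    a=np.pi/2+3-v+yaw;u=np.array([np.cos(a),np.sin(a)]);return S+r*u+off*np.array([-u[1],u[0]])
st=readout.read_state();p=np.array(st["position"]);print("now",p.round(1),st["contact_force"])
for v in np.arange(.3,3.15,.1):print(round(v,2),P(v).round(0),"yaw deg",round(np.degrees(np.pi/2+3-v+yaw)-360,1))
E
python3 arc.py
```

```text
now [640.5   4.1  61.3] [ 0.01202651  0.52958847 -0.94211011]
0.3 [637.  12.] yaw deg -113.5
0.4 [633.  12.] yaw deg -119.2
0.5 [629.  13.] yaw deg -125.0
0.6 [624.  14.] yaw deg -130.7
0.7 [620.  16.] yaw deg -136.4
0.8 [616.  18.] yaw deg -142.1
0.9 [612.  21.] yaw deg -147.9
1.0 [609.  23.] yaw deg -153.6
1.1 [606.  27.] yaw deg -159.3
1.2 [603.  30.] yaw deg -165.1
1.3 [601.  34.] yaw deg -170.8
1.4 [599.  38.] yaw deg -176.5
1.5 [597.  42.] yaw deg -182.3
1.6 [596.  46.] yaw deg -188.0
1.7 [595.  51.] yaw deg -193.7
1.8 [595.  55.] yaw deg -199.4
1.9 [595.  60.] yaw deg -205.2
2.0 [595.  64.] yaw deg -210.9
2.1 [596.  69.] yaw deg -216.6
2.2 [598.  73.] yaw deg -222.4
2.3 [600.  77.] yaw deg -228.1
2.4 [602.  81.] yaw deg -233.8
2.5 [604.  85.] yaw deg -239.6
2.6 [607.  88.] yaw deg -245.3
2.7 [611.  91.] yaw deg -251.0
2.8 [614.  94.] yaw deg -256.7
2.9 [618.  96.] yaw deg -262.5
3.0 [622.  98.] yaw deg -268.2
3.1 [626.  99.] yaw deg -273.9
```

Request:
{"name": "arm_command", "arguments": {"increments": [[[0,0,0],[-2,6,5],1],[[0,0,-2],[-7,8,6],1],[[0,0,-8],[-11,9,6],1],[[0,0,-14],[-16,10,6],1],[[0,0,-19],[-20,12,6],1]]}}

```text
clock: 2.65
position: [622.2, 16.3, 69.8]
ee_rot: [-0.648, 0.276, 0.654, 0.274]
contact_force: [2.1, -3.6, 1.0]
gripper_width: -0.2
```

Run:
```python
from h import *
np.set_printoptions(precision=1,suppress=True)
st=readout.read_state();m=R.from_quat(st["ee_rot"]).as_matrix();print(st["position"],np.degrees(np.arctan2(m[1,1],m[0,1])),st["contact_force"])
i,d=imaging.get_image("top");cv2.imwrite("pics/t2.png",i)
i2,d=imaging.get_image("wrist")
o=np.hstack([cv2.resize(i[150:290,225:345],(480,560),interpolation=2)[:420],cv2.resize(i2[160:340,140:420],(653,420))[:, :320]]);cv2.imwrite("pics/z2.png",o)
```

```text
[622.2  16.3  69.8] -135.8411222314014 [ 2.1 -3.6  1. ]
```

View pics/z2.png

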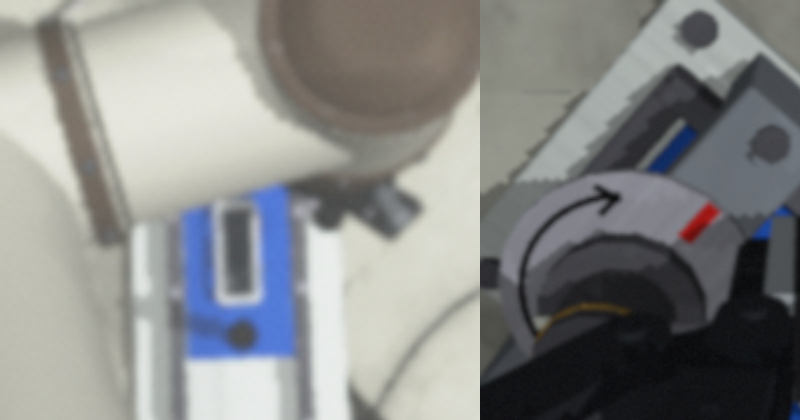

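The top view is blocked by the arm. The force of (2.1,-3.6) N shows the finger pushing the lever in the right direction, so I'll continue along the arc.

Request:
{"name": "arm_command", "arguments": {"increments": [[[0,0,-6],[-6,2,-1],1],[[0,0,-12],[-10,5,-2],1],[[0,0,-18],[-13,7,-2],1],[[0,0,-23],[-16,11,-2],1],[[0,0,-29],[-19,14,-2],1]]}}

```text
clock: 3.25
position: [603.9, 30.4, 69.8]
ee_rot: [-0.56, 0.429, 0.565, 0.429]
contact_force: [1.9, -4.1, 2.3]
gripper_width: 0.0
```

Request:
{"name": "arm_command", "arguments": {"increments": [[[0,0,-6],[-3,4,0],1],[[0,0,-12],[-5,8,0],1],[[0,0,-17],[-7,12,0],1],[[0,0,-23],[-8,16,0],1],[[0,0,-29],[-9,21,0],1]]}}

```text
clock: 3.75
position: [594.7, 51.0, 71.3]
ee_rot: [-0.434, 0.556, 0.438, 0.557]
contact_force: [-1.5, -3.5, 2.5]
gripper_width: -0.0
```

Request:
{"name": "arm_command", "arguments": {"increments": [[[0,0,-6],[0,4,0],1],[[0,0,-12],[0,9,0],1],[[0,0,-17],[0,13,0],1],[[0,0,-23],[1,18,0],1],[[0,0,-29],[3,22,0],1]]}}

```text
clock: 4.25
position: [596.4, 72.7, 72.3]
ee_rot: [-0.281, 0.648, 0.284, 0.648]
contact_force: [-3.3, -2.6, 2.9]
gripper_width: 0.4
```

Request:
{"name": "arm_command", "arguments": {"increments": [[[0,0,-6],[3,4,-1],1],[[0,0,-12],[5,8,-1],1],[[0,0,-17],[8,12,-1],1],[[0,0,-23],[11,15,-1],1],[[0,0,-29],[14,18,-1],1]]}}

```text
clock: 4.75
position: [608.7, 90.8, 72.0]
ee_rot: [-0.109, 0.699, 0.112, 0.698]
contact_force: [-3.5, -0.5, 2.8]
gripper_width: -0.3
```

Run:
```python
from h import *
np.set_printoptions(precision=1,suppress=True)
st=readout.read_state();m=R.from_quat(st["ee_rot"]).as_matrix();print(st["position"],np.degrees(np.arctan2(m[1,1],m[0,1])),st["contact_force"],st["joints"])
i2,d=imaging.get_image("wrist");cv2.imwrite("pics/w3.png",i2)
```

```text
[608.7  90.8  72. ] 107.96335285264088 [-3.5 -0.5  2.8] [ 0.4  0.5 -0.2 -0.  -0.8 -1.7]
```

View pics/w3.png

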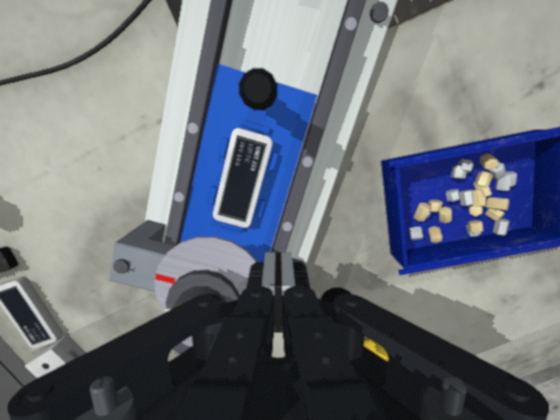

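The wrist view shows the lever ball at about (335,297) next to the finger. The red mark is at (165,278), and the tag in its nest and the post head (258,88) are undisturbed. Lever value is about 2.7; the last bit comes next, then I'll retreat and check.

Request:
{"name": "arm_command", "arguments": {"increments": [[[0,0,-5],[4,2,0],1],[[0,0,-10],[8,4,0],1],[[0,0,-15],[11,6,0],1],[[0,0,-15],[11,6,0],1],[[0,0,-15],[11,6,0],1]]}}

```text
clock: 5.3
position: [620.2, 97.5, 72.6]
ee_rot: [-0.017, 0.707, 0.021, 0.707]
contact_force: [-2.9, 0.3, 1.2]
gripper_width: -0.4
```

Request:
{"name": "arm_command", "arguments": {"increments": [[[0,0,0],[-6,0,0],1],[[0,0,0],[-14,0,10],1],[[0,0,0],[-25,0,45],1],[[0,0,0],[-50,-10,90],1],[[0,0,0],[-80,-20,130],1]]}}

```text
clock: 5.8
position: [541.9, 78.1, 202.0]
ee_rot: [-0.018, 0.706, 0.021, 0.707]
contact_force: [-0.0, -0.2, 1.3]
gripper_width: 0.2
```

Run:
```python
from h import *
np.set_printoptions(precision=1,suppress=True)
st=readout.read_state();m=R.from_quat(st["ee_rot"]).as_matrix();print(st["position"],np.degrees(np.arctan2(m[1,1],m[0,1])),st["contact_force"])
C=cam("wrist",st);print([proj(C,p) for p in((639.5,56.5,102),(628,98,90),(526,54,75))])
i2,d=imaging.get_image("wrist");np.savez("pics/w4.npz",i=i2,d=d,q=st["ee_rot"],p=st["position"]);cv2.imwrite("pics/w4.png",i2)
i,d=imaging.get_image("top");cv2.imwrite("pics/t4.png",i)
```

```text
[541.9  78.1 202. ] 93.131879473375 [-0.  -0.2  1.3]
[(np.float64(248.98928996679973), np.float64(312.63616458538087)), (np.float64(293.04655876089413), np.float64(296.9122725522827)), (np.float64(252.18564052993239), np.float64(188.52879495734575))]
```

View pics/w4.png

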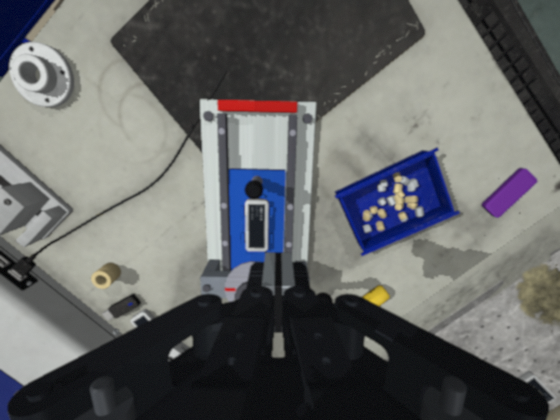

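The wrist view shows the shuttle, tag and post (254,189) in place, but the fingers hide the screw. I'll go above it and look.

Request:
{"name": "arm_command", "arguments": {"increments": [[[0,0,0],[20,-5,15],1],[[0,0,0],[50,-10,25],1],[[0,0,0],[80,-20,25],1],[[0,0,0],[110,-20,25],1],[[0,0,0],[110,-20,25],1]]}}

```text
clock: 6.4
position: [655.1, 57.7, 231.3]
ee_rot: [-0.016, 0.702, 0.022, 0.712]
contact_force: [-0.9, -0.1, -0.2]
gripper_width: 0.3
```

Run:
```python
from h import *
np.set_printoptions(precision=1,suppress=True)
st=readout.read_state();print(st["position"])
C=cam("wrist",st);i,d=imaging.get_image("wrist");np.savez("pics/w5.npz",i=i,d=d,q=st["ee_rot"],p=st["position"])
u,v=map(int,proj(C,(639.5,56.5,102)));print(u,v)
x0,y0=max(u-100,0),max(v-110,0);print(x0,y0)
cv2.imwrite("pics/z5.png",cv2.resize(i[y0:y0+180,x0:x0+240],None,fx=3.3,fy=3.3,interpolation=2))
```

```text
[655.1  57.7 231.3]
276 188
176 78
```

View pics/z5.png

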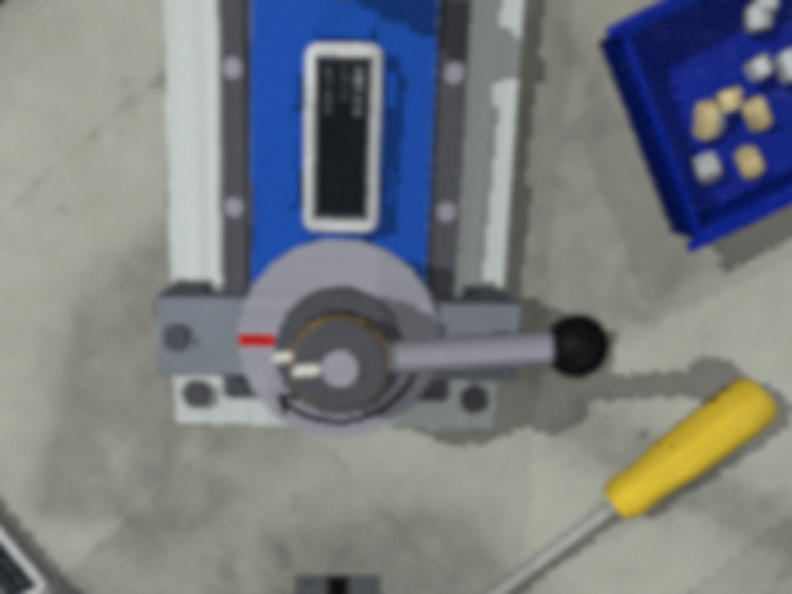

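The close view shows the lever bar pointing left, about 3° short of square to the rails, so the lever value is about 2.95. The white line points at the red mark (257,340) within tolerance, and the tag is in its nest. Next I'll hook the post at about (526.5,56).

Request:
{"name": "arm_command", "arguments": {"increments": [[[0,0,0],[-30,0,-10],1],[[0,0,0],[-65,-1,-40],1],[[0,0,0],[-95,-1,-80],1],[[0,0,0],[-97,-1,-115],1],[[0,0,0],[-97,-1,-130],1]]}}

```text
clock: 6.95
position: [552.3, 56.2, 99.0]
ee_rot: [-0.017, 0.704, 0.022, 0.709]
contact_force: [0.3, 0.2, 0.8]
gripper_width: -0.0
```

Run:
```python
from h import *
np.set_printoptions(precision=1,suppress=True)
st=readout.read_state();print(st["position"],st["contact_force"])
z=np.load("pics/w5.npz");C=cam("wrist",dict(position=z["p"],ee_rot=z["q"]));g=lambda u,v,h:plane(C,176+u/3.3,78+v/3.3,h)
a,b=g(395,357,90),g(555,349,90);e=b-a;r1,r2=g(250,5,20),g(250,265,20);s1,s2=g(437,5,20),g(434,285,20)
y=np.degrees([np.arctan2(*(q2-q1)[[1,0]]) for q1,q2 in((r1,r2),(s1,s2))]);print("fixture yaw",y,"lever",np.degrees(np.arctan2(e[1],e[0])))
print("v",3+np.pi/2-np.arctan2(e[1],e[0])+np.radians(y.mean()),"ball",g(578,345,90),"hub",g(341,368,102))
z=np.load("pics/w4.npz");C=cam("wrist",dict(position=z["p"],ee_rot=z["q"]));print("post",plane(C,254,189,75))
```

```text
[552.3  56.2  99. ] [0.3 0.2 0.8]
fixture yaw [1.6 4.2] lever 95.91460418433577
v 2.947208619833241 ball [632.7 128.5  90. ] hub [640.6  59.2 102. ]
post [526.3  55.7  75. ]
```

Request:
{"name": "arm_command", "arguments": {"increments": [[[0,0,0],[6,0,0],1],[[0,0,0],[7,0,-20],1],[[0,0,0],[7,0,-40],1],[[0,0,0],[7,0,-53],1],[[0,0,0],[7,0,-54],1]]}}

```text
clock: 7.45
position: [558.6, 56.0, 44.2]
ee_rot: [-0.017, 0.705, 0.022, 0.709]
contact_force: [-0.5, 0.6, -0.3]
gripper_width: -0.0
```

Request:
{"name": "arm_command", "arguments": {"increments": [[[0,0,0],[-4,0,0],1],[[0,0,0],[-10,0,0],1],[[0,0,0],[-16,0,0],1],[[0,0,0],[-22,-1,0],1],[[0,0,0],[-28,-1,0],1]]}}

```text
clock: 7.95
position: [531.4, 55.3, 45.2]
ee_rot: [-0.017, 0.704, 0.023, 0.71]
contact_force: [3.2, -0.8, 1.5]
gripper_width: 0.3
```

Request:
{"name": "arm_command", "arguments": {"increments": [[[0,0,0],[-6,0,-1],1],[[0,0,0],[-12,0,-1],1],[[0,0,0],[-18,0,-1],1],[[0,0,0],[-24,-1,-1],1],[[0,0,0],[-29,-1,-1],1]]}}

```text
clock: 8.45
position: [502.4, 54.5, 44.6]
ee_rot: [-0.017, 0.703, 0.023, 0.71]
contact_force: [4.5, 0.5, 2.7]
gripper_width: -0.0
```

Request:
{"name": "arm_command", "arguments": {"increments": [[[0,0,0],[-3,0,-1],1],[[0,0,0],[-6,0,-1],1],[[0,0,0],[-9,0,-1],1],[[0,0,0],[-11,0,-1],1],[[0,0,0],[-12,0,-1],1]]}}

```text
clock: 8.95
position: [490.2, 54.4, 43.5]
ee_rot: [-0.017, 0.703, 0.023, 0.71]
contact_force: [4.0, -0.5, 3.2]
gripper_width: 0.2
```

Request:
{"name": "arm_command", "arguments": {"increments": [[[0,0,0],[-1,0,0],1],[[0,0,0],[-2,0,0],1],[[0,0,0],[-3,0,0],1],[[0,0,0],[-4,0,0],1],[[0,0,0],[-5,0,0],1]]}}

```text
clock: 9.45
position: [486.7, 54.6, 43.9]
ee_rot: [-0.017, 0.702, 0.023, 0.711]
contact_force: [8.1, -3.4, 2.0]
gripper_width: -0.0
```

Request:
{"name": "arm_command", "arguments": {"increments": [[[0,0,0],[-1,0,0],1],[[0,0,0],[-2,0,0],1],[[0,0,0],[-2,0,0],1],[[0,0,0],[-2,0,0],1],[[0,0,0],[-2,0,0],1]]}}

```text
clock: 9.95
position: [486.2, 54.7, 44.2]
ee_rot: [-0.017, 0.701, 0.024, 0.712]
contact_force: [8.2, -2.4, 2.8]
gripper_width: 0.0
```

Request:
{"name": "arm_command", "arguments": {"increments": [[[0,0,0],[4,0,0],1],[[0,0,0],[14,0,2],1],[[0,0,0],[22,0,30],1],[[0,0,0],[22,0,75],1],[[0,0,0],[22,0,120],1]]}}

```text
clock: 10.45
position: [505.9, 53.8, 163.7]
ee_rot: [-0.018, 0.704, 0.023, 0.709]
contact_force: [1.0, 0.7, -0.4]
gripper_width: 0.1
```

Request:
{"name": "arm_command", "arguments": {"increments": [[[0,0,0],[30,0,40],1],[[0,0,0],[60,0,80],1],[[0,0,0],[90,0,95],1],[[0,0,0],[100,0,95],1],[[0,0,0],[100,0,95],1]]}}

```text
clock: 10.95
position: [605.1, 53.6, 256.0]
ee_rot: [-0.017, 0.706, 0.022, 0.707]
contact_force: [-0.6, 1.0, -0.4]
gripper_width: 0.1
```

Run:
```python
from h import *
np.set_printoptions(precision=1,suppress=True)
st=readout.read_state();print(st["position"],st["contact_force"])
C=cam("wrist",st);i,d=imaging.get_image("wrist");np.savez("pics/w6.npz",i=i,d=d,q=st["ee_rot"],p=st["position"])
u,v=map(int,proj(C,(540,56,20)));print(u,v)
x0,y0=max(u-130,0),max(v-120,0);print(x0,y0);c=i[y0:y0+225,x0:x0+300]
cv2.imwrite("pics/z6.png",cv2.resize(c,None,fx=2.66,fy=2.66,interpolation=2))
```

```text
[605.1  53.6 256. ] [-0.6  1.  -0.4]
281 133
151 13
```

View pics/z6.png

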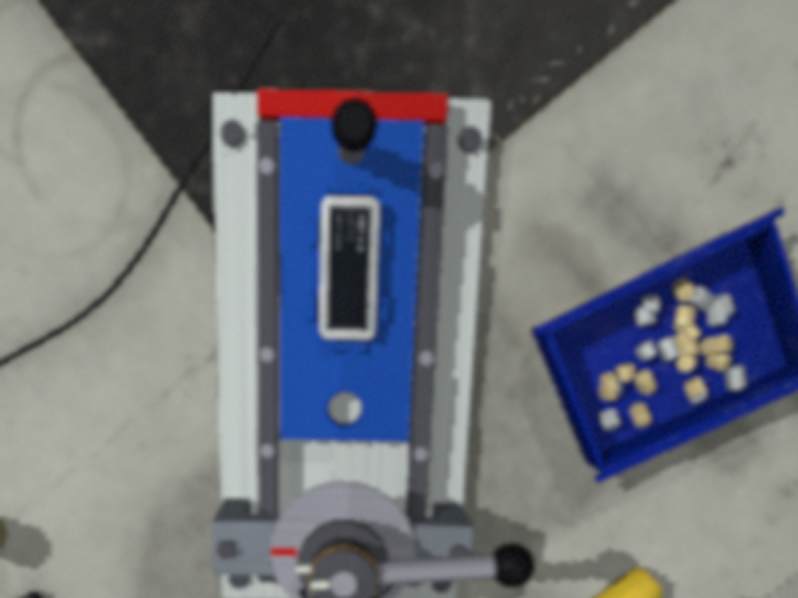

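The shuttle's front edge lies against the red stop (row 118), the tag is in its nest (350,268), the lever is unchanged at the mark, and the tool is clear. I'm handing in.

```bash
python3 -c "
from h import *
print(readout.read_state()['clock'],arm.job_done())"
```

```text
the job is handed in; nothing more can be done
11.0 None
```

I did the job as asked and handed it in at 11.0 s of the 45 s. No verdict was reported.

- **Lock screw:** I pushed the lever clockwise with the shut fingers, starting from about 0.35 rad. A close wrist-camera look put it at about 2.95 rad (2.75 to 3.25 allowed), with the white line at the red mark. The shuttle was still locked and the tag still in its nest at that point.
- **Shuttle:** I hooked the post from behind and drew it about 60 mm towards the robot. At the end the force rose to about 8 N and the position stopped changing. I then backed off and lifted clear.
- **Last picture:** The shuttle's front edge was against the red stop, the tag was in its nest and the lever was still at the mark. The tool was clear, with near-zero force. I judged this view by eye and did not measure the gap at the stop in millimetres.
- **Bystanders:** I touched none of them knowingly, but I did not measure their final positions.
- **Disagreements:** The top and wrist cameras differed by about 4 mm in y on the screw and ball, so I used the mean. The two rail edges gave fixture angles of 1.6° and 4.2°, which puts about 0.03 rad of uncertainty on the lever value.

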